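# Clamp a connector in the wiring jig and test it

## Robot

A 7-joint arm with a two-finger parallel gripper is mounted at the origin on the work surface. World frame = base frame: x ahead of the robot, y to its left, z up, the work surface at z = 0. Lengths are in m, angles in rad, forces in N, time in s.
With the tool pointing down it reaches from about 0.425 to 0.925 m from the base axis. Payload 6.8 kg.
Tool frame: the origin (TCP) lies at the very end of the fingers, on their centre line; the grasp point (between the pads) lies 19 mm behind it; z points along the fingers, y is the line along which they close (so a half turn about z gives the same grasp; the last joint's range is limited). The gripper opens to 88 mm and grips with 3 to 60 N. Pads are 20 mm wide; open, the fingers measure 115 mm over their backs; the gripper's body (75 mm by 178 mm) begins 61 mm behind the grasp point.
Start: joints at [-1.233, 0.477, 0.022, 1.555, -0.011, 1.109, -0.083], TCP at [0.291, 0.609, 0.201] pointing down, gripper open.
Joint ranges: [-2.96, 2.96], [-0.34, 2.1], [-1.41, 1.46], [0.24, 2.44], [-1.37, 4.51], [0.17, 1.92], [-2.96, 2.96]. Speed limits (rad/s): [2.39, 2.39, 3.14, 3.14, 3.14, 3.14, 3.14].

## Interface

Orientations are given as a rotation vector (axis times angle).
In Python, from station import get_obs, grab_frame, camera_params, job_done, recognise, regions_of gives the robot as it stands.
- The arm moves only by the tool move_arm, never from a script. Its argument "plan" is a list of rows, each a list of 3 entries, a list of its own where there are three numbers: the turn, a rotation vector about the tool's x, y, z as a fraction of full scale, then the shift along the tool's x, y, z as a fraction of full scale, then the opening, from -1 (shut) to 1 (fully open). A call has 1 to 10 rows; each row shifts and turns the commanded pose from where the row before left it, along the tool's axes as they then stand; what a row does not reach is not made up. Full scale, the value 1, is 75 mm for a shift and 1.5 rad for a turn. A row lasts 1/8 s, in which the tool goes at most 62.5 mm and 10.7 degrees, less where a joint would pass 70% of its speed; a pose out of reach is approached as far as the arm can. A call with a number of a shift or a turn outside -1 to 1 is refused whole. A call with a gripper value outside its range is refused whole. The fingers move at their own pace and stop on an object; "newtons" is the grip in N (left out, the last holds). Time passes only in rows, so rows that do not move let the fingers close. It gives the time, the measured TCP pose, the force, the opening and the grip force at its end, in the units of the state.
- get_obs(): the state, without advancing time (a new reading comes with each control period).
- grab_frame(name): name is "scene" or "top" or "wrist"; returns the picture (400x640x3 uint8, red, green, blue); there is no depth.
- camera_params(name): a dict with "fovy" (degrees; the focal length in pixels is half the picture's height over the tangent of half this angle, whatever the lens; pixels are square), "cx", "cy" (the principal point, pixels), "eye" and "rotation" of the camera in the world; the wrist camera has in their place "hand_eye" (4x4, takes a point from camera to tool coordinates, whose origin is the TCP and whose axes are the flange's). Camera axes: x right, y down, z forward; pixel columns grow to the right and rows downward; lengths in m; the calibration is good to about 2 mm. A picture is of the moment at which its call begins: read the wrist's pose just before it. camera_params takes no time and is no camera call.
- job_done(): hands the job in; it is judged then, once.
Trained networks look in the newest picture that a camera, given by its name, has taken for a name from the list of things; names that differ only in an ending like _2 or _b are one class to them, and where a whole thing is asked for, a point or a joint stands for the part that bears it (a point fixed in the world has none). Each returns a list of dicts, best first, with "p" (0 to 1); they miss things now and then, are a little off and sometimes report something else, mostly with a low value. They report only what shows in the picture. A call takes as long as a camera call. They do not tell look-alikes from the thing itself.
- recognise(camera, thing): "xy" ([column, row] in pixels, amid what is visible of it).
- regions_of(camera, thing): "mask" (400x640 bool, what is visible of it) and "xy" ([column, row] in pixels, amid what is visible of it).
The state is a dict: "time": time; "joint_pos": joint angles; "joint_velocities": joint speeds; "effort": joint torques, N m; "tool_pos": TCP position; "orientation": TCP orientation; "force": force on the tool from outside, world axes, zero at the start; "ft_torque": the same for the moment, N m; "grip_width": finger opening in m; "finger_force": force on a finger pad.
Only numpy, scipy, OpenCV 4.12 (cv2) and the standard library are available. Lean on these libraries where they do the work, as an engineer would, in place of code of your own. Each camera call takes 0.05 s, during which the arm holds its last target. There are 200 camera calls.

## Task

Lay the longer grey pin connector, pins up, on the jig's bed between the two ribs, about midway between the uprights. Then bridge it with the longer clamp bar, grip block up: lay the bar gently, without dropping it, into the saddles of both uprights, centred so that both ends reach right across. Only then press the tester's push button fully down and let it come back up; leave everything else on the bench where it is.

Things in the scene. Friction and masses are not known exactly. Their poses are not given: they have to be found in the camera images.
- jig: Fixed jig: dark steel base, aluminium uprights. Origin: centre of its underside. Base 80 (x) x 186 (y) x 10 mm. Uprights at y = +-75 mm, each 46 (x) x 16 (y) mm, tops at z = 44 mm, 134 mm clear between. On each, two cheeks sloping outward form a saddle open above and along y: about 22 mm wide (x) at its floor (z = 44 mm), 30 mm at the mouth (z = 59 mm). A thumb screw sticks out 10 mm at each end.
- jig_bed (a point): Centre of the top of the jig's bed, z = 10 mm above the table, axes as the jig. Two ribs 5 mm thick, 6 mm high and 70 mm long run along y on the bed at x = +-17.5 mm, leaving 30 mm between them.
- jig_seat (a point): Midpoint between the floors of the two saddles, 44 mm above the table, axes as the jig: the laid clamp bar's origin comes here with its y axis along the jig's y, either way round.
- clamp_bar: Loose aluminium clamp bar, the longer of two: 16 (x) x 190 (y) x 12 mm (z), with a grip block 16 x 30 x 20 mm on the middle of its top (32 mm high in all). Lies flat on the table, block up. Origin: centre of its underside. About 0.14 kg.
- connector: Loose grey rectangular connector, the longer of two: lower block 24 (x) x 80 (y) x 22 mm, above it a black pin insert 17 x 60 mm, pins up to z = 34 mm. Origin: centre of its underside; lies flat on the table, pins up. About 0.12 kg. Laid on the bed, its insert (solid to z = 30 mm) stays 4 mm below the bar.
- test_button (a joint): Travel of the tester's push button, 0 = up, 0.006 m = fully down; springs back; about 4 N.
- test_button_top (a point): Centre of the top face of the push button (round steel cap 28 mm across, pressed straight down) in a black housing on the tester.
- tester: Fixed grey tester box 100 (x) x 130 (y) x 50 mm high, the push button on its top. Origin: centre of its underside.
- lamp_post: Fixed slim inspection-lamp post, 220 mm tall: foot 56 mm across, post 12 mm, head 32 mm. Origin: centre of the foot's underside. An obstacle.
- short_bar: The shorter bar, 16 x 112 x 12 mm with the same grip block, too short to bridge the jig. Origin: centre of its underside. Leave alone.
- small_connector: The shorter grey connector, 24 x 46 x 34 mm. Origin: centre of its underside. Leave alone.
- flux_bottle: White bottle, 48 mm across, 85 mm tall, origin under its centre. Leave alone.
- jar: Small amber jar, 36 mm across, 42 mm tall, origin under its centre. Leave alone.
- spool: Steel-coloured spool standing on its flange, 48 mm across, 40 mm tall, origin under its centre. Leave alone.
- screwdriver: Screwdriver lying at the back, 150 mm long along its x. Leave alone.
Not all that is in view belongs to the job. Leave any green look-alike of the tester alone.

How it is judged:
On the way, in this order (a step that is already met when the one before it is completed fails the run):
1. the longer connector lies flat on the jig's bed between the ribs, about midway between the uprights, let go (x of connector in the frame of jig_bed between -0.006 and 0.006 m and y of connector in the frame of jig_bed between -0.016 and 0.016 m and z of connector in the frame of jig_bed between -0.004 and 0.004 m and angle between connector's own z axis and vertical below 0.08 rad and angle between the y axis of connector and the y axis of jig, either way round below 0.12 rad and linear speed of connector below 0.02 m/s and contact force between the fingers and connector below 0.1 N), for 0.2 s.
2. the longer clamp bar lies in both saddles over the connector, let go (x of clamp_bar in the frame of jig_seat between -0.006 and 0.006 m and y of clamp_bar in the frame of jig_seat between -0.012 and 0.012 m and z of clamp_bar in the frame of jig_seat between -0.004 and 0.004 m and angle between each of clamp_bar, connector's own z axis and vertical below 0.08 rad and angle between the y axis of clamp_bar and the y axis of jig, either way round below 0.08 rad and linear speed of clamp_bar below 0.02 m/s and contact force between the fingers and clamp_bar below 0.1 N and x of connector in the frame of jig_bed between -0.006 and 0.006 m and y of connector in the frame of jig_bed between -0.016 and 0.016 m and z of connector in the frame of jig_bed between -0.004 and 0.004 m and angle between the y axis of connector and the y axis of jig, either way round below 0.12 rad), for 0.2 s.
3. the test button is pressed fully down with the bar in place (value of joint test_button above 0.005 m and x of clamp_bar in the frame of jig_seat between -0.006 and 0.006 m and y of clamp_bar in the frame of jig_seat between -0.012 and 0.012 m and z of clamp_bar in the frame of jig_seat between -0.004 and 0.004 m and angle between each of clamp_bar, connector's own z axis and vertical below 0.08 rad and angle between the y axis of clamp_bar and the y axis of jig, either way round below 0.08 rad and x of connector in the frame of jig_bed between -0.006 and 0.006 m and y of connector in the frame of jig_bed between -0.016 and 0.016 m and z of connector in the frame of jig_bed between -0.004 and 0.004 m and angle between the y axis of connector and the y axis of jig, either way round below 0.12 rad), for 0.05 s.
At the end, for the whole second after the job is handed in: Connector flat on the bed, pins up, between the ribs, within 16 mm of midway between the uprights; clamp bar level on the floors of both saddles (within 4 mm), block up, within 12 mm of centred along its length and in line with the jig; both at rest, the button up again (x of clamp_bar in the frame of jig_seat between -0.006 and 0.006 m and y of clamp_bar in the frame of jig_seat between -0.012 and 0.012 m and z of clamp_bar in the frame of jig_seat between -0.004 and 0.004 m and angle between each of clamp_bar, connector's own z axis and vertical below 0.08 rad and angle between the y axis of clamp_bar and the y axis of jig, either way round below 0.08 rad and x of connector in the frame of jig_bed between -0.006 and 0.006 m and y of connector in the frame of jig_bed between -0.016 and 0.016 m and z of connector in the frame of jig_bed between -0.004 and 0.004 m and angle between the y axis of connector and the y axis of jig, either way round below 0.12 rad and value of joint test_button below 0.0015 m and linear speed of each of clamp_bar, connector below 0.02 m/s); the robot touches nothing.
It fails at once if another loose thing on the bench is shifted by more than 20 mm (distance of any of short_bar, small_connector, flux_bottle, jar, spool, screwdriver from where it was at the start of the episode above 0.02 m).
It fails at once if the button is pressed (over 3 mm) while the bar is not in the saddles (value of joint test_button above 0.003 m and not (x of clamp_bar in the frame of jig_seat between -0.006 and 0.006 m and y of clamp_bar in the frame of jig_seat between -0.012 and 0.012 m and z of clamp_bar in the frame of jig_seat between -0.004 and 0.004 m and angle between clamp_bar's own z axis and vertical below 0.08 rad and angle between the y axis of clamp_bar and the y axis of jig, either way round below 0.08 rad)).
It fails at once if the bar is dropped or slammed into the saddles (over 0.6 m/s within 30 mm of its seat) (linear speed of clamp_bar above 0.6 m/s and distance between clamp_bar and jig_seat below 0.03 m).
It also fails if it takes over 72 s, if anything falls off the work surface, if the arm or the gripper's body presses on something with over 40 N, if the wrist force passes 120 N, or if a joint passes its speed limit or range.

## Working session

There is one attempt and no reset: what is moved stays moved. The work goes in short steps, Python scripts to look and compute and a tool call to move; the robot and the scene stay as the last step left them, time stands still between calls to the robot, and variables do not carry over. Pictures are saved under pics/ and viewed, at most 10 in all, crops included, and the job is handed in when it is done.

Besides the shell and the picture viewer there is one more tool, called after "Request:" by a JSON object that holds its "name" and its "arguments". move_arm: Moves the arm, as the interface text tells. Its arguments: {"type":"object","properties":{"plan":{"type":"array","items":{"type":"array"}},"newtons":{"type":"number"}},"required":["plan"]}

```bash
mkdir -p pics; ls; cat > h.py <<'E'
import numpy as np, cv2, json
from scipy.spatial.transform import Rotation as R
from station import *
def K(c):
    p=camera_params(c); f=200/np.tan(np.radians(p['fovy'])/2); return p,f
def ray(c,uv,obs=None):
    p,f=K(c); uv=np.atleast_2d(uv).astype(float)
    d=np.c_[(uv[:,0]-p['cx'])/f,(uv[:,1]-p['cy'])/f,np.ones(len(uv))]
    if c=='wrist':
        H=np.array(p['hand_eye']); Rt=R.from_rotvec(obs['orientation']).as_matrix()
        return Rt@H[:3,3]+obs['tool_pos'], d@(Rt@H[:3,:3]).T
    return np.array(p['eye']), d@np.array(p['rotation']).T
def toz(c,uv,z,obs=None):
    e,d=ray(c,uv,obs); return e+d*((z-e[2])/d[:,2])[:,None]
def save(c,n):
    im=grab_frame(c); cv2.imwrite('pics/'+n+'.png',im[:,:,::-1]); return im
E
python3 - <<'E'
from h import *
for c in('top','scene'):
    save(c,c+'0'); print(c,camera_params(c))
    for t in['jig','clamp_bar','connector','test_button','tester','lamp_post','short_bar','small_connector','flux_bottle','jar','spool']:
        for r in recognise(c,t)[:3]:
            print(t,round(r['p'],2),np.round(r['xy']),np.round(toz(c,r['xy'],.03)[0],3))
print(camera_params('wrist'),get_obs())
E
```

```text
pics
top {'fovy': 57.47581869445132, 'cx': 321.6985971012014, 'cy': 193.72772887768707, 'eye': array([ 0.39244894, -0.09904804,  0.96338136]), 'rotation': array([-2.11643786,  2.11563846, -0.16462435])}Traceback (most recent call last):
  File "<stdin>", line 6, in <module>
  File "h.py", line 14, in toz
    e,d=ray(c,uv,obs); return e+d*((z-e[2])/d[:,2])[:,None]
                                            ~^^^^^
IndexError: too many indices for array: array is 1-dimensional, but 2 were indexed
```

Rotation is a rotation vector.

```bash
sed -i "s/d@np.array(p\['rotation'\]).T/d@R.from_rotvec(p['rotation']).as_matrix().T/" h.py
python3 - <<'E'
from h import *
for c in('top','scene'):
    save(c,c+'0'); print(c,camera_params(c))
    for t in['jig','clamp_bar','connector','test_button','tester','lamp_post','short_bar','small_connector','flux_bottle','jar','spool']:
        for r in recognise(c,t)[:3]:
            print(t,round(r['p'],2),np.round(r['xy']),np.round(toz(c,r['xy'],.03)[0],3))
print(camera_params('wrist'),get_obs())
E
```

```text
top {'fovy': 57.47581869445132, 'cx': 321.6985971012014, 'cy': 193.72772887768707, 'eye': array([ 0.39244894, -0.09904804,  0.96338136]), 'rotation': array([-2.11643786,  2.11563846, -0.16462435])}
jig 0.61 [298. 176.] [ 0.61  -0.014  0.03 ]
clamp_bar 0.74 [400. 271.] [ 0.366 -0.271  0.03 ]
connector 0.75 [308. 246.] [ 0.426 -0.042  0.03 ]
connector 0.53 [296. 175.] [ 0.612 -0.009  0.03 ]
test_button 0.69 [426. 195.] [ 0.558 -0.346  0.03 ]
test_button 0.49 [505. 243.] [ 0.437 -0.535  0.03 ]
test_button 0.39 [309. 245.] [ 0.43  -0.043  0.03 ]
tester 0.76 [421. 186.] [ 0.581 -0.333  0.03 ]
tester 0.71 [430. 195.] [ 0.558 -0.354  0.03 ]
tester 0.63 [495. 237.] [ 0.451 -0.512  0.03 ]
lamp_post 0.83 [368. 211.] [ 0.516 -0.194  0.03 ]
short_bar 0.74 [178. 261.] [0.388 0.29  0.03 ]
short_bar 0.45 [298. 175.] [ 0.612 -0.012  0.03 ]
short_bar 0.36 [223. 212.] [0.515 0.18  0.03 ]
small_connector 0.49 [178. 258.] [0.396 0.29  0.03 ]
small_connector 0.44 [227. 128.] [0.745 0.181 0.03 ]
small_connector 0.32 [424. 188.] [ 0.578 -0.34   0.03 ]
flux_bottle 0.77 [224. 211.] [0.517 0.177 0.03 ]
jar 0.
[... 1573 characters left out ...]
3, 'joint_pos': array([-1.23309353,  0.47701467,  0.02242352,  1.55542199, -0.01150492,
        1.10930686, -0.08306747]), 'joint_velocities': array([ 0.00010695,  0.00100144,  0.00131783,  0.00145532, -0.00196758,
        0.00072897, -0.00199734]), 'effort': array([-1.09182188e-04, -5.82706261e+01,  1.53305344e+00, -2.72934562e+01,
       -5.44794195e-02,  1.01081797e-02,  1.80237657e-05]), 'tool_pos': array([0.29105574, 0.6090268 , 0.20054521]), 'orientation': array([-6.94497099e-01, -3.06385667e+00,  3.27276720e-05]), 'force': array([-0.91334446,  0.19238492, -0.20116132]), 'ft_torque': array([-0.04194961,  0.01127003, -0.01755479]), 'finger_force': 0.0, 'grip_width': 0.08757967001346925}
```

View pics/top0.png

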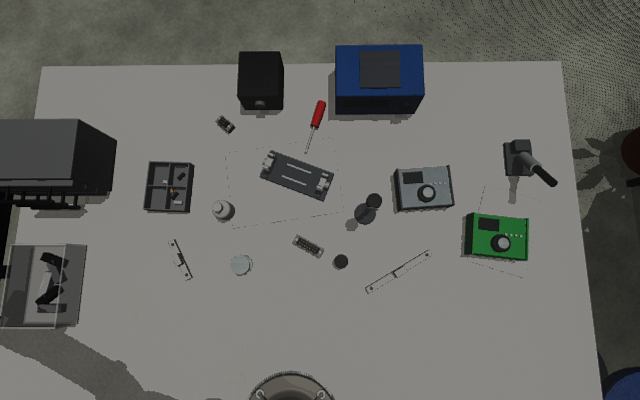

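View pics/scene0.png

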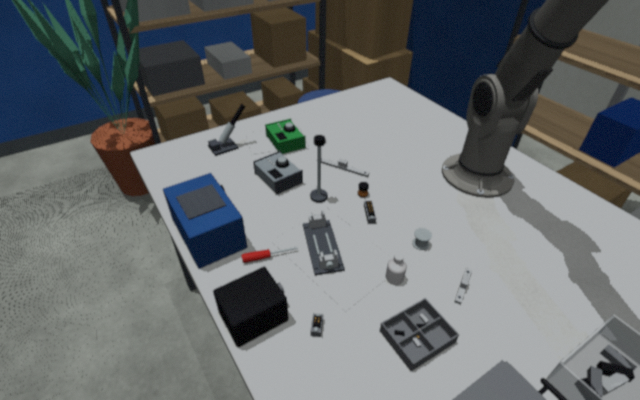

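```bash
cat >> h.py <<'E'
def rect(c,t,z,obs=None,near=None,n=3):
    out=[]
    for r in regions_of(c,t)[:n]:
        m=r['mask'].astype(np.uint8); ys,xs=np.nonzero(m)
        w=toz(c,np.c_[xs,ys],z,obs)[:,:2]
        (cx,cy),(a,b),an=cv2.minAreaRect((w*1000).astype(np.float32))
        if a>b: an+=0; L,S=a,b
        else: an+=90; L,S=b,a
        out.append((t,round(r['p'],2),np.round(r['xy']),'c',round(cx),round(cy),'LxS',round(L),round(S),'long axis deg',round((an+90)%180-90,1),'edge',xs.min(),xs.max(),ys.min(),ys.max()))
    return out
E
python3 - <<'E'
from h import *
grab_frame('top')
for t,z in [('jig',.02),('clamp_bar',.012),('connector',.022),('tester',.05),('test_button',.06),('lamp_post',.0)]:
    for o in rect('top',t,z,n=2): print(*o)
o=get_obs();print(R.from_rotvec(o['orientation']).as_matrix().round(3))
E
```

```text
jig 0.72 [240. 262.] c 382 131 LxS 54 45 long axis deg -89.8 edge 230 251 255 273
jig 0.58 [297. 177.] c 617 -4 LxS 191 80 long axis deg 68.8 edge 260 333 151 200
clamp_bar 0.77 [401. 269.] c 365 -271 LxS 191 20 long axis deg -60.3 edge 366 431 250 292
connector 0.78 [308. 243.] c 429 -41 LxS 77 21 long axis deg 62.3 edge 294 322 235 255
tester 0.66 [242. 263.] c 382 124 LxS 53 44 long axis deg -89.8 edge 230 251 255 273
tester 0.59 [295. 174.] c 609 -8 LxS 184 77 long axis deg 68.9 edge 260 332 151 199
test_button 0.59 [506. 242.] c 434 -515 LxS 29 24 long axis deg -89.9 edge 496 508 238 248
test_button 0.52 [428. 192.] c 561 -339 LxS 28 25 long axis deg 89.9 edge 421 432 187 197
lamp_post 0.56 [368. 209.] c 527 -200 LxS 88 54 long axis deg -45.4 edge 354 381 194 223
[[-0.902  0.431 -0.   ]
 [ 0.431  0.902  0.   ]
 [ 0.     0.    -1.   ]]
```

Request:
{"name": "move_arm", "arguments": {"plan": [[[0,0,0],[-0.49,-0.64,0],1],[[0,0,0],[-0.49,-0.64,0],1],[[0,0,0],[-0.49,-0.64,0],1],[[0,0,0],[-0.49,-0.64,0],1],[[0,0,0],[-0.49,-0.64,0],1],[[0,0,0],[-0.49,-0.64,0],1],[[0,0,0],[-0.49,-0.64,0],1],[[0,0,0],[-0.49,-0.64,0],1],[[0,0,0],[-0.49,-0.64,0],1],[[0,0,0],[-0.49,-0.64,0],1]]}}

```text
time: 2.9
tool_pos: [0.416, 0.0157, 0.2011]
orientation: [0.694, 3.063, 0.002]
force: [1.6, 0.5, 0.0]
grip_width: 0.0878
finger_force: 0.0
```

Request:
{"name": "move_arm", "arguments": {"plan": [[[0,0,0.12],[0,0,0],1],[[0,0,0.12],[0,0,0],1],[[0,0,0.12],[0,0,0],1],[[0,0,0.12],[0,0,0],1],[[0,0,0.12],[0,0,0],1],[[0,0,0.12],[0,0,0],1],[[0,0,0.12],[0,0,0],1],[[0,0,0.12],[0,0,0],1],[[0,0,0.11],[0,0,0],1],[[0,0,0],[0,0,0],1]]}}

```text
time: 4.15
tool_pos: [0.4157, 0.0175, 0.2007]
orientation: [-2.685, -1.632, -0.001]
force: [0.1, 0.2, 0.9]
grip_width: 0.0881
finger_force: 0.0
```

```bash
cat >> h.py <<'E'
def yaw(o): return np.degrees(np.arctan2(*R.from_rotvec(o['orientation']).as_matrix()[[1,0],1]))
def move_to(o,target,tyaw=None):
    """needed shift in tool axes /0.075 (before turn), and total z turn /1.5"""
    M=R.from_rotvec(o['orientation']).as_matrix()
    s=M.T@(np.array(target)-o['tool_pos'])/.075
    t=0
    if tyaw is not None:
        d=(yaw(o)-tyaw+90)%180-90; t=np.radians(d)/1.5
    print('from',np.round(o['tool_pos'],4),'yaw',round(yaw(o),2),'shift',s.round(3),'turn',round(t,4))
E
python3 - <<'E'
from h import *
o=get_obs();print(o['joint_pos'].round(2),yaw(o)); save('wrist','w1')
for t,z in [('connector',.022),('jig',.01)]:
    for r in rect('wrist',t,z,o,n=2): print(*r)
E
```

```text
[-0.6   0.02  0.42  2.16 -0.01  0.96 -0.65] -27.419097949375267
connector 0.68 [347. 210.] c 427 -37 LxS 83 25 long axis deg 61.4 edge 336 356 181 238
jig 0.66 [465. 116.] c 618 -9 LxS 201 95 long axis deg 68.8 edge 431 510 38 198
```

View pics/w1.png

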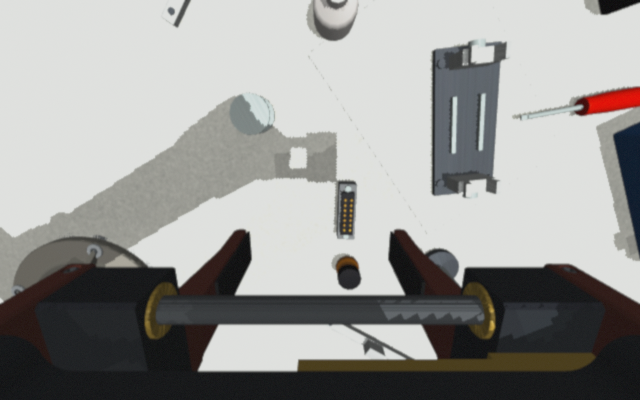

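```bash
python3 - <<'E'
from h import *
o=get_obs(); move_to(o,[.427,-.038,.08],-28.1)
E
```

```text
from [0.4157 0.0175 0.2006] yaw -27.34 shift [-0.589  0.474  1.608] turn 0.0089
```

Request:
{"name": "move_arm", "arguments": {"plan": [[[0,0,0.009],[-0.3,0.24,0],1],[[0,0,0],[-0.29,0.234,0],1],[[0,0,0],[0,0,0.8],1],[[0,0,0],[0,0,0.8],1],[[0,0,0],[0,0,0],1],[[0,0,0],[0,0,0],1]]}}

```text
time: 5.05
tool_pos: [0.4274, -0.0383, 0.0821]
orientation: [2.696, 1.612, 0.002]
force: [-0.4, 0.3, -0.2]
grip_width: 0.0879
finger_force: 0.0
```

```bash
python3 - <<'E'
from h import *
o=get_obs(); save('wrist','w2')
for r in rect('wrist','connector',.022,o,n=2): print(*r)
move_to(o,[.427,-.038,.009],-28.1)
E
```

```text
connector 0.89 [319. 202.] c 428 -39 LxS 82 24 long axis deg 61.1 edge 308 334 162 247
connector 0.18 [496.  87.] c 608 -28 LxS 150 100 long axis deg 69.0 edge 446 562 0 183
from [ 0.4274 -0.0383  0.0821] yaw -28.24 shift [-0.    -0.008  0.975] turn -0.0016
```

View pics/w2.png

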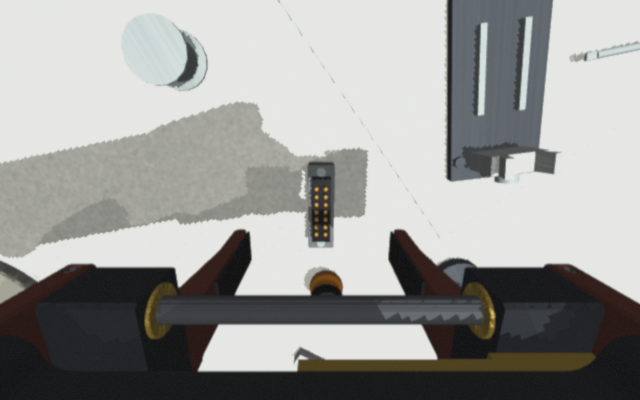

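Request:
{"name": "move_arm", "arguments": {"newtons": 20, "plan": [[[0,0,0.009],[0,0,0.5],1],[[0,0,0],[0,0,0.35],1],[[0,0,0],[0,0,0.125],1],[[0,0,0],[0,0,0],1],[[0,0,0],[0,0,0],-1],[[0,0,0],[0,0,0],-1],[[0,0,0],[0,0,0],-1],[[0,0,0],[0,0,0],-1],[[0,0,0],[0,0,0],-1],[[0,0,0],[0,0,0],-1]]}}

```text
time: 6.4
tool_pos: [0.4263, -0.0382, 0.0074]
orientation: [-2.707, -1.593, 0.0]
force: [-0.4, -0.0, -0.8]
grip_width: 0.0314
finger_force: 0.0
```

Request:
{"name": "move_arm", "arguments": {"plan": [[[0,0,0],[0,0,0],-1],[[0,0,0],[0,0,-0.5],-1],[[0,0,0],[0,0,-0.7],-1],[[0,0,0],[0,0,-0.7],-1],[[0,0,0],[0,0,0],-1]]}}

```text
time: 7.02
tool_pos: [0.4291, -0.038, 0.1532]
orientation: [2.706, 1.592, 0.012]
force: [0.1, 0.2, -0.6]
grip_width: 0.0005
finger_force: 0.0
```

Request:
{"name": "move_arm", "arguments": {"plan": [[[0,0,0],[0,0,0],1],[[0,0,0],[0,0,0],1],[[0,0,0],[0,0,0],1],[[0,0,0],[0,0,0],1],[[0,0,0],[0,0,0],1],[[0,0,0],[0,0,0],1],[[0,0,0],[0,0,0],1],[[0,0,0],[0,0,0],1]]}}

```text
time: 8.02
tool_pos: [0.4264, -0.0382, 0.15]
orientation: [2.708, 1.593, 0.0]
force: [-0.1, 0.2, 0.4]
grip_width: 0.077
finger_force: 0.0
```

```bash
python3 - <<'E'
from h import *
o=get_obs(); save('wrist','w3')
for r in rect('wrist','connector',.022,o,n=2): print(*r)
for r in rect('wrist','jig',.01,o,n=2): print(*r)
move_to(o,[.428,-.039,.009],-28.9)
E
```

```text
connector 0.74 [319. 185.] c 428 -38 LxS 83 24 long axis deg 62.7 edge 311 332 152 222
jig 0.74 [458.  78.] c 616 -18 LxS 177 94 long axis deg 68.8 edge 417 505 0 166
from [ 0.4264 -0.0382  0.15  ] yaw -29.05 shift [1.00e-03 2.30e-02 1.88e+00] turn -0.0018
```

View pics/w3.png

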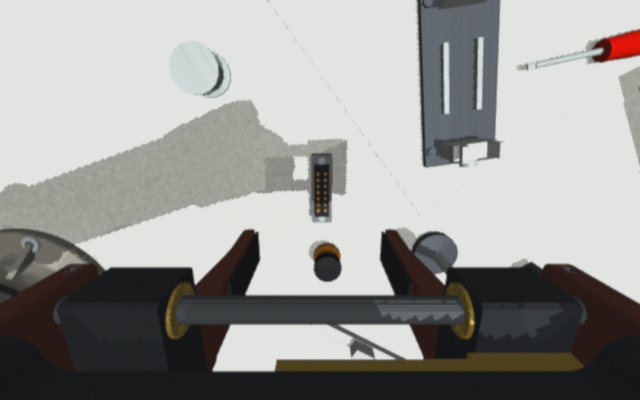

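Connector still upright and unmoved at (320,187); the fingers had simply not finished closing. Go down again and close to a smaller stroke, waiting for force.

Request:
{"name": "move_arm", "arguments": {"newtons": 20, "plan": [[[0,0,0],[0,0.02,0.7],-0.2],[[0,0,0],[0,0,0.7],-0.2],[[0,0,0],[0,0,0.35],-0.2],[[0,0,0],[0,0,0.13],-0.2],[[0,0,0],[0,0,0],-0.2],[[0,0,0],[0,0,0],-1],[[0,0,0],[0,0,0],-1],[[0,0,0],[0,0,0],-1],[[0,0,0],[0,0,0],-1]]}}

```text
time: 9.3
tool_pos: [0.4279, -0.0388, 0.0092]
orientation: [2.707, 1.593, 0.001]
force: [-0.1, 0.5, -0.0]
grip_width: 0.0017
finger_force: 0.0
```

```bash
python3 - <<'E'
from h import *
o=get_obs(); print(o['grip_width'],o['finger_force'],o['tool_pos'])
a=save('wrist','w4'); b=save('scene','s4')
cv2.imwrite('pics/m4.png',np.vstack([a[100:400,:,::-1],cv2.resize(b[140:290,260:580],(640,300))[:,:,::-1]]))
E
```

```text
0.001713384510642322 0.0 [ 0.42789287 -0.03883282  0.0092027 ]
```

View pics/m4.png

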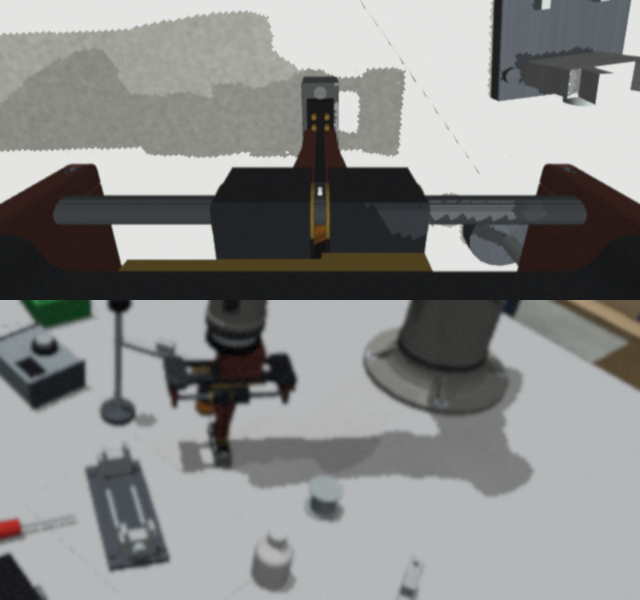

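```bash
python3 - <<'E'
import cv2,numpy as np
a=cv2.imread('pics/w4.png')[150:290,250:390]; b=cv2.imread('pics/s4.png')[170:240,330:420]
cv2.imwrite('pics/z4.png',np.hstack([cv2.resize(a,(390,500),interpolation=2),cv2.resize(b,(400,500),interpolation=2)]))
E
```

```text
(no output)
```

View pics/z4.png

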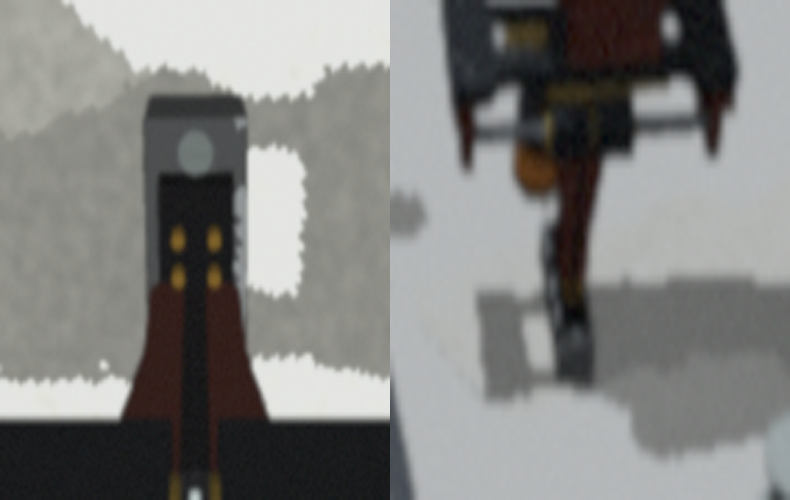

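Request:
{"name": "move_arm", "arguments": {"newtons": 25, "plan": [[[0,0,0],[0,0,-0.4],0.3],[[0,0,0],[0,0,0],0.3],[[0,0,0],[0,0,0],0.3],[[0,0,0],[0,0,0],0.3],[[0,0,0],[0,0,0],0.3],[[0,0,0],[0,0,0.3],0.3],[[0,0,0],[0,0,0.15],0.3],[[0,0,0],[0,0,0.1],0.3],[[0,0,0],[0,0,0.05],0.3],[[0,0,0],[0,0,0],0.3]]}}

```text
time: 10.65
tool_pos: [0.4277, -0.039, -0.0061]
orientation: [-2.708, -1.593, 0.0]
force: [-0.7, -0.6, 0.7]
grip_width: 0.0571
finger_force: 0.0
```

Request:
{"name": "move_arm", "arguments": {"plan": [[[0,0,0],[0,0,0.05],0.3],[[0,0,0],[0,0,0.02],-1],[[0,0,0],[0,0,0],-1],[[0,0,0],[0,0,0],-1],[[0,0,0],[0,0,0],-1],[[0,0,0],[0,0,0],-1],[[0,0,0],[0,0,0],-1]]}}

```text
time: 11.52
tool_pos: [0.4278, -0.039, -0.0113]
orientation: [2.708, 1.593, 0.0]
force: [0.4, -0.5, 1.1]
grip_width: 0.0237
finger_force: 25.0
```

Request:
{"name": "move_arm", "arguments": {"plan": [[[0,0,0],[0,0,-0.3],-1],[[0,0,0],[0,0,-0.7],-1],[[0,0,0],[0,0,-0.7],-1],[[0,0,0],[0.4,0.49,0],-1],[[0,0,0],[0.4,0.49,0],-1],[[0,0,0],[0.4,0.49,0],-1],[[0,0,0],[0.4,0.49,0],-1],[[0,0,-0.09],[0,0,0],-1],[[0,0,0],[0,0,0],-1],[[0,0,0],[0,0,0],-1]]}}

```text
time: 12.78
tool_pos: [0.6136, -0.0057, 0.1159]
orientation: [-2.596, -1.768, 0.001]
force: [-0.3, 0.9, -1.0]
grip_width: 0.0235
finger_force: 25.0
```

```bash
python3 - <<'E'
from h import *
o=get_obs(); save('wrist','w5'); print(o['tool_pos'],yaw(o),o['grip_width'],o['finger_force'])
for r in rect('wrist','connector',.1,o,n=2): print(*r)
for r in rect('wrist','jig',.01,o,n=2): print(*r)
E
```

```text
[ 0.61364738 -0.00571924  0.11594316] -21.491229002400534 0.02351692574667661 24.99638557434082
connector 0.96 [320. 236.] c 607 -19 LxS 95 32 long axis deg 68.7 edge 298 340 182 294
jig 0.66 [324. 149.] c 612 -15 LxS 209 80 long axis deg 68.7 edge 282 362 100 286
```

View pics/w5.png

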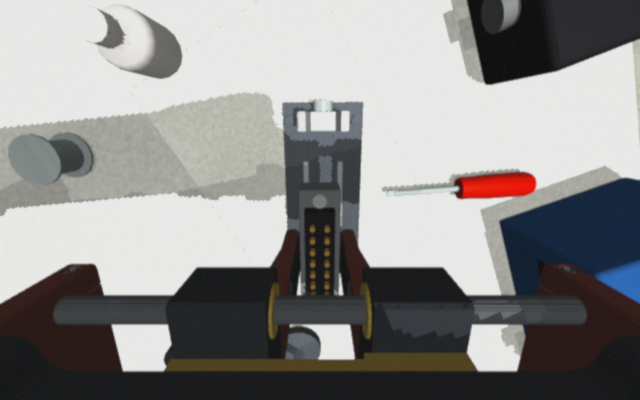

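```bash
python3 - <<'E'
from h import *
o=get_obs(); g=cv2.cvtColor(cv2.imread('pics/w5.png'),6).astype(int)
M=R.from_rotvec(o['orientation']).as_matrix()
def tl(uv,z): return (toz('wrist',uv,z,o)-o['tool_pos'])@M
for r in (106,115,125,140,180,200,215):
    d=np.diff(g[r,260:390]); 
    L=260+np.argmin(d[:50])+.5; Rr=260+60+np.argmax(d[60:])+.5
    p=tl([[L,r],[Rr,r]],.010)*1000
    print(r,L,Rr,'y',p[:,1].round(1),'mid',p[:,1].mean().round(1),'x',p[0,0].round(1))
print(g[150,280:366]); print(g[168,280:366])
print('col 295,350 rows', g[90:135,295], g[90:135,350])
E
```

```text
106 281.5 362.5 y [-38.4  41.6] mid 1.6 x 89.2
115 282.5 340.5 y [-37.7  20.1] mid -8.8 x 80.7
125 282.5 340.5 y [-38.   20.3] mid -8.9 x 71.1
140 283.5 361.5 y [-37.6  42. ] mid 2.2 x 56.3
180 285.5 359.5 y [-37.   41.6] mid 2.3 x 14.7
200 285.5 359.5 y [-37.8  42.5] mid 2.4 x -7.4
215 286.5 358.5 y [-37.2  42.1] mid 2.4 x -24.6
[190 191 187 171 119  78  69  68  68  69  70  69  68  68  67  68  70  70
  69  70  71  71  70  69  68  70  68  67  69  68  70  68  69  69  69  68
  68  69  69  69  70  69  68  67  68  68  69  70  69  69  68  69  68  67
  68  69  69  69  68  67  69  66  68  70  68  67  65  65  62  62  61  61
  62  64  62  61  60  60  61  60  90 163 223 232 232 232]
[158 159 160 166 155 103  67  63  58  60  60  60  59  59  58  58  59  58
  59  57  61  59  68  92 113 119 119 115  94  70  62  60  60  60  59  57
  59  57  63  78  96 100 100 100 100 103 100 102 102 101 102  93  70  59
  59  59  67  92 114 120 121 115  94  68  61  58  59  60  59  61  61  60
  59  60  60  60  60  61  60  66 136 218 231 232 232 232]
col 295,350 rows [232 233 233 232 232 233 232 233 232 232 232 224 180 131 117 114 113 105
  86  74  70  72  73  73  74  75  73  73  72  71  68  68  68  72  72  79
  98 110 113 113 113 112 113 112 113] [232 232 232 232 232 233 233 232 232 232 226 191 142 123 121 121 120 121
 120 120 123 128 136 138 135 130 128 127 123 115 110 101 100 114 124 124
 122 122 122 122 120 119 120 118 117]
```

Request:
{"name": "move_arm", "arguments": {"plan": [[[0,0,0.003],[0,0.035,0],-1],[[0,0,0],[0,0,0.7],-1],[[0,0,0],[0,0,0.5],-1],[[0,0,0],[0,0,0.15],-1],[[0,0,0],[0,0,0.1],-1],[[0,0,0],[0,0,0.07],-1],[[0,0,0],[0,0,0.025],-1],[[0,0,0],[0,0,0],-1]]}}

```text
time: 13.92
tool_pos: [0.6173, -0.0063, 0.0009]
orientation: [2.598, 1.766, 0.001]
force: [-0.0, -0.5, -1.2]
grip_width: 0.0239
finger_force: 25.0
```

Request:
{"name": "move_arm", "arguments": {"plan": [[[0,0,0],[0,0,0.02],-1],[[0,0,0],[0,0,0.005],-1],[[0,0,0],[0,0,0],-1]]}}

```text
time: 14.3
tool_pos: [0.6171, -0.0063, -0.0012]
orientation: [2.598, 1.766, 0.001]
force: [-1.2, 0.8, 4.3]
grip_width: 0.024
finger_force: 25.0
```

Request:
{"name": "move_arm", "arguments": {"plan": [[[0,0,0],[0,0,0],0.1],[[0,0,0],[0,0,0],0.1],[[0,0,0],[0,0,0],0.1],[[0,0,0],[0,0,-0.2],0.1],[[0,0,0],[0,0,-0.6],0.1],[[0,0,0],[0,0,-0.8],0.1],[[0,0,0],[0,0,-0.8],1],[[0,0,0],[-0.4,0,-0.8],1],[[0,0,0],[0,0,0],1]]}}

```text
time: 15.42
tool_pos: [0.6088, -0.036, 0.2405]
orientation: [2.598, 1.758, 0.013]
force: [-0.1, 0.4, -0.9]
grip_width: 0.0749
finger_force: 0.0
```

```bash
python3 - <<'E'
from h import *
o=get_obs(); save('wrist','w6'); print(o['tool_pos'],yaw(o),o['joint_pos'].round(2))
for r in rect('wrist','connector',.032,o,n=2): print(*r)
for r in rect('wrist','jig',.01,o,n=1): print(*r)
E
```

```text
[ 0.60879871 -0.03595313  0.24054353] -21.834696246918597 [-0.49  0.37  0.59  1.71 -0.22  1.12 -0.22]
connector 0.64 [318. 155.] c 616 -7 LxS 78 24 long axis deg 68.4 edge 307 324 126 182
jig 0.7 [306. 147.] c 615 -9 LxS 198 80 long axis deg 68.7 edge 286 343 83 218
```

View pics/w6.png

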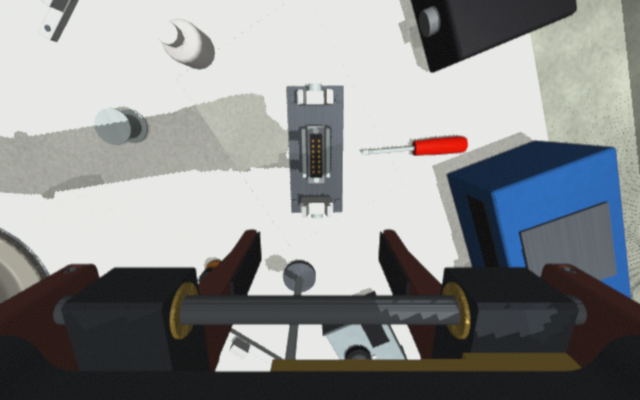

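Request:
{"name": "move_arm", "arguments": {"plan": [[[0,0,0],[-0.587,-0.266,0],1],[[0,0,0],[-0.587,-0.266,0],1],[[0,0,0],[-0.587,-0.266,0],1],[[0,0,0],[-0.587,-0.266,0],1],[[0,0,0],[-0.587,-0.266,0],1],[[0,0,0],[-0.587,-0.266,0],1],[[0,0,0],[-0.587,-0.266,0],1],[[0,0,0],[0,0,0],1]]}}

```text
time: 16.58
tool_pos: [0.3604, -0.2689, 0.2333]
orientation: [-2.6, -1.759, 0.002]
force: [0.5, 0.1, 0.0]
grip_width: 0.0878
finger_force: 0.0
```

Request:
{"name": "move_arm", "arguments": {"plan": [[[0,0,-0.12],[0,0,0.2],1],[[0,0,-0.12],[0,0,0.2],1],[[0,0,-0.12],[0,0,0.2],1],[[0,0,-0.12],[0,0,0.2],1],[[0,0,-0.12],[0,0,0.2],1],[[0,0,0],[0,0,0],1],[[0,0,0],[0,0,0],1]]}}

```text
time: 17.45
tool_pos: [0.3638, -0.2671, 0.1592]
orientation: [-1.574, -2.718, 0.001]
force: [0.9, 0.0, 0.6]
grip_width: 0.088
finger_force: 0.0
```

```bash
python3 - <<'E'
from h import *
o=get_obs(); save('wrist','w7'); print(o['tool_pos'],yaw(o),o['joint_pos'].round(2))
for r in rect('wrist','clamp_bar',.012,o,n=3): print(*r)
for r in rect('wrist','clamp_bar',.032,o,n=1): print(*r)
for r in regions_of('wrist','lamp_post')[:1]: print('lamp',r['p'],r['xy'])
E
```

```text
[ 0.3638407  -0.26712231  0.15923078] 29.844729372591857 [-0.11  0.18  0.68  2.15 -0.14  0.86  1.18]
clamp_bar 0.97 [318. 181.] c 363 -271 LxS 187 17 long axis deg -60.5 edge 311 325 107 257
clamp_bar 0.97 [318. 181.] c 360 -267 LxS 176 16 long axis deg -60.5 edge 311 325 107 257
lamp 0.84 [555.6, 240.2]
```

```bash
python3 - <<'E'
from h import *
o=get_obs(); g=cv2.imread('pics/w7.png'); M=R.from_rotvec(o['orientation']).as_matrix()
def tl(uv,z): return (toz('wrist',uv,z,o)-o['tool_pos'])@M*1000
print(tl([[318,106.5],[318,257.5]],.012).round(1))
print(tl([[311,181],[318,181],[325,181]],.03).round(1), tl([[318,130],[318,235]],.012).round(1))
print([(r,int(g[r,318].mean())) for r in range(100,262,2)])
for r in (115,130,145,175,185,220,240): print(r,g[r,304:334].mean(1).astype(int))
E
```

```text
[[ 91.3  -2.6 147.7]
 [-97.6  -3.  147.8]]
[[  9.4 -10.7 129.7]
 [  9.3  -2.7 129.7]
 [  9.3   5.4 129.7]] [[ 65.6  -2.7 147.7]
 [-65.5  -2.9 147.7]]
[(100, 128), (102, 129), (104, 128), (106, 118), (108, 125), (110, 124), (112, 124), (114, 93), (116, 58), (118, 55), (120, 70), (122, 118), (124, 126), (126, 125), (128, 124), (130, 125), (132, 124), (134, 124), (136, 124), (138, 123), (140, 123), (142, 124), (144, 124), (146, 125), (148, 124), (150, 124), (152, 124), (154, 124), (156, 138), (158, 126), (160, 125), (162, 129), (164, 201), (166, 219), (168, 219), (170, 219), (172, 215), (174, 153), (176, 103), (178, 72), (180, 185), (182, 218), (184, 219), (186, 219), (188, 218), (190, 219), (192, 218), (194, 218), (196, 217), (198, 217), (200, 217), (202, 217), (204, 209), (206, 218), (208, 219), (210, 218), (212, 219), (214, 218), (216, 219), (218, 219), (220, 219), (222, 218), (224, 218), (226, 218), (228, 218), (230, 218), (232, 217), (234, 217), (236, 217), (238, 216), (240, 216), (242, 216), (244, 216), (246, 207), (248, 123), (250, 98), (252, 139), (254, 216), (256, 219), (258, 2
[... 205 characters left out ...]
125 124 123 125
 126 125 123 126 127 128 130 129 129 127 128 127]
145 [130 131 129 130 131 129 123 113 120 124 126 127 127 126 125 122 123 123
 125 125 122 126 125 125 126 128 130 132 139 159]
175 [217 218 218 218 217 216 208 165 127 117 121 127 124 123 125 122 119 118
 120 130 166 209 218 219 219 218 218 218 218 219]
185 [219 219 219 219 219 217 207 176 203 215 218 217 217 218 219 219 219 219
 219 219 213 195 213 218 218 218 218 218 218 218]
220 [218 218 218 218 219 219 219 211 185 207 217 218 218 219 219 218 219 218
 218 219 212 197 213 219 219 219 219 219 218 219]
240 [219 219 219 219 218 219 219 219 217 210 213 215 217 217 216 217 216 215
 215 217 213 197 213 219 219 219 219 219 219 219]
```

Request:
{"name": "move_arm", "arguments": {"newtons": 30, "plan": [[[0,0,0.004],[-0.041,-0.036,0],0],[[0,0,0],[0,0,0.7],0],[[0,0,0],[0,0,0.7],0],[[0,0,0],[0,0,0.5],0],[[0,0,0],[0,0,0.2],0],[[0,0,0],[0,0,0.1],0],[[0,0,0],[0,0,0.03],0],[[0,0,0],[0,0,0],0],[[0,0,0],[0,0,0],-1],[[0,0,0],[0,0,0],-1]]}}

```text
time: 18.9
tool_pos: [0.363, -0.2717, -0.0075]
orientation: [1.578, 2.715, 0.0]
force: [0.1, -0.6, -0.6]
grip_width: 0.0273
finger_force: 0.0
```

Request:
{"name": "move_arm", "arguments": {"plan": [[[0,0,0],[0,0,0],-1],[[0,0,0],[0,0,0],-1],[[0,0,0],[0,0,0],-1],[[0,0,0],[0,0,0],-1]]}}

```text
time: 19.4
tool_pos: [0.3628, -0.2716, -0.0078]
orientation: [1.579, 2.716, 0.0]
force: [1.0, 0.8, 5.0]
grip_width: 0.0157
finger_force: 30.0
```

Request:
{"name": "move_arm", "arguments": {"plan": [[[0,0,0],[0,0,-0.3],-1],[[0,0,0],[0,0,-0.7],-1],[[0,0,0],[0,0,-0.7],-1],[[0,0,0],[0,0,-0.7],-1],[[0,0,0],[0,0,-0.7],-1],[[0,0,0],[0,0,-0.5],-1],[[0,0,0],[0,0,0],-1]]}}

```text
time: 20.27
tool_pos: [0.3639, -0.2723, 0.264]
orientation: [1.576, 2.712, 0.003]
force: [-0.2, -0.1, -1.6]
grip_width: 0.0155
finger_force: 30.0
```

Request:
{"name": "move_arm", "arguments": {"plan": [[[0,0,0],[0.198,0.671,0],-1],[[0,0,0],[0.198,0.671,0],-1],[[0,0,0],[0.198,0.671,0],-1],[[0,0,0],[0.198,0.671,0],-1],[[0,0,0],[0.198,0.671,0],-1],[[0,0,0],[0.198,0.671,0],-1],[[0,0,0],[0.198,0.671,0],-1],[[0,0,0],[0,0,0],-1]]}}

```text
time: 21.28
tool_pos: [0.6182, -0.0022, 0.2583]
orientation: [-1.568, -2.718, 0.004]
force: [0.3, 0.5, -2.0]
grip_width: 0.0161
finger_force: 30.0
```

Request:
{"name": "move_arm", "arguments": {"plan": [[[0,0,0.119],[0,0,0],-1],[[0,0,0.119],[0,0,0],-1],[[0,0,0.119],[0,0,0],-1],[[0,0,0.119],[0,0,0],-1],[[0,0,0.119],[0,0,0],-1],[[0,0,0],[0,0,0.6],-1],[[0,0,0],[0,0,0.6],-1],[[0,0,0],[0,0,0],-1],[[0,0,0],[0,0,0],-1]]}}

```text
time: 22.4
tool_pos: [0.6176, -0.008, 0.1728]
orientation: [2.597, 1.766, 0.0]
force: [0.1, 0.3, -1.3]
grip_width: 0.016
finger_force: 30.0
```

```bash
python3 - <<'E'
from h import *
o=get_obs(); save('wrist','w8'); print(o['tool_pos'],yaw(o),o['grip_width'])
move_to(o,[.617,-.0065,.037],-21.35)
g=cv2.cvtColor(cv2.imread('pics/w8.png'),6).astype(int)
M=R.from_rotvec(o['orientation']).as_matrix()
def tl(uv,z): return (toz('wrist',uv,z,o)-o['tool_pos'])@M*1000
for r in range(100,225,12):
    d=np.diff(g[r,260:390]); L=260+np.argmin(d[:50])+.5; Rr=320+np.argmax(d[60:])+.5
    p=tl([[L,r],[Rr,r]],.010); print(r,L,Rr,p[:,1].round(1),p[:,1].mean().round(1),p[0,0].round(1))
for r in regions_of('wrist','clamp_bar')[:1]:
    ys,xs=np.nonzero(r['mask']); print(r['p'],ys.min(),ys.max())
    for y in (ys.min()+2,ys.min()+15,ys.min()+40): 
        x=xs[ys==y]; print(y,tl([[x.min()-.5,y],[x.max()+.5,y]],o['tool_pos'][2]+.0078+.012).round(1))
E
```

```text
[ 0.61760251 -0.00803827  0.17284433] -21.553038158051336 0.016003554026725965
from [ 0.6176 -0.008   0.1728] yaw -21.55 shift [ 0.017 -0.016  1.811] turn -0.0024
100 283.5 320.5 [-43.1   0.4] -21.4 98.4
112 284.5 351.5 [-42.4  37.2] -2.6 85.0
124 284.5 351.5 [-42.9  37.6] -2.6 71.2
136 285.5 350.5 [-42.1  36.8] -2.7 57.2
148 285.5 350.5 [-42.6  37.3] -2.7 42.8
160 286.5 350.5 [-41.9  37.7] -2.1 28.1
172 286.5 349.5 [-42.4  36.9] -2.7 13.0
184 286.5 349.5 [-42.9  37.4] -2.8 -2.5
196 287.5 349.5 [-42.2  37.9] -2.2 -18.4
208 287.5 348.5 [-42.7  37. ] -2.8 -34.6
220 288.5 348.5 [-41.9  37.5] -2.2 -51.3
```

```bash
python3 - <<'E'
from h import *
o=get_obs(); g=cv2.cvtColor(cv2.imread('pics/w8.png'),6).astype(int)
M=R.from_rotvec(o['orientation']).as_matrix(); print(o['tool_pos'])
def tl(uv,z): return (toz('wrist',uv,z,o)-o['tool_pos'])@M*1000
for r in (95,110,130,150,170,190): print(r,g[r,296:346])
print('col',[(r,int(g[r,319])) for r in range(60,125,2)])
z=o['tool_pos'][2]+.0198
for r in(80,86,92,110,150,190): print(r,tl([[306,r],[333,r]],z).round(1).tolist())
E
```

```text
[ 0.61851411 -0.00769997  0.17387141]
95 [187 197 217 229 232 233 232 232 226 211 226 232 232 232 232 233 232 232
 232 232 232 232 232 232 232 232 232 232 232 232 232 233 232 232 233 232
 227 217 227 232 232 233 233 232 232 232 232 232 232 232]
110 [ 72  72  72  75  75  78  84  86 106 150 214 230 232 232 232 225 186 135
 117 116 116 117 118 119 117 118 118 117 119 140 196 227 232 232 232 232
 223 169 121 110 111 112 117 120 119 120 120 119 118 118]
130 [ 71  71  76  92 104 109 114 113 111 137 203 228 232 232 232 232 232 232
 233 232 233 232 232 233 232 232 233 232 232 232 232 232 232 233 232 230
 212 138  93  98 101 100  93  95 107 112 111 113 111 113]
150 [ 70  71  71  70  70  71  71  70  72 107 181 225 232 232 232 232 232 232
 232 232 232 233 232 232 232 232 232 232 233 232 232 232 232 233 232 231
 214 132  67  59  60  60  60  60  60  60  60  58  61  66]
170 [ 59  60  60  59  60  68  93 113 118 119 150 214 230 232 233 232 233 232
 232 232 232 233 232 233 232 232 232 232 232 233 232 232 232 232 232 231
 214 153 112  78  60  59  58  58  59  59  58  57  63  81]
190 [ 59  57  57  58  71  90 127 195 214 210 177 140 136 136 138 138 140 143
 142 142 141 140 140 138 138 136 136 135 137 137 138 138 140 141 140 141
 162 203 189 133 103 101 101 101 103 101 101 103 104 105]
col [(60, 232), (62, 232), (64, 232), (66, 232), (68, 232), (70, 232), (72, 232), (74, 232), (76, 232), (78, 232), (80, 232), (82, 232), (84, 232), (86, 218), (88, 231), (90, 232), (92, 232), (94, 232), (96, 232), (98, 232), (100, 207), (102, 131), (104, 120), (106, 119), (108, 118), (110, 119), (112, 114), (114, 116), (116, 179), (118, 230), (120, 232), (122, 232), (124, 232)]
80 [[97.0, -8.2, -19.7], [97.0, 6.5, -19.7]]
86 [[94.0, -8.2, -19.7], [94.0, 6.6, -19.7]]
92 [[90.9, -8.3, -19.7], [90.9, 6.6, -19.7]]
110 [[81.5, -8.4, -19.7], [81.5, 6.7, -19.7]]
150 [[59.3, -8.7, -19.8], [59.3, 7.0, -19.7]]
190 [[35.3, -9.0, -19.8], [35.3, 7.4, -19.7]]
```

Request:
{"name": "move_arm", "arguments": {"plan": [[[0,0,0],[0.02,-0.021,0],-1],[[0,0,0],[0,0,0.5],-1],[[0,0,0],[0,0,0.5],-1],[[0,0,0],[0,0,0.35],-1],[[0,0,0],[0,0,0.2],-1],[[0,0,0],[0,0,0.1],-1],[[0,0,0],[0,0,0],-1],[[0,0,0],[0,0,0],-1]]}}

```text
time: 23.5
tool_pos: [0.6173, -0.0051, 0.0493]
orientation: [2.596, 1.768, 0.002]
force: [0.1, -0.1, -1.3]
grip_width: 0.0158
finger_force: 30.0
```

```bash
python3 - <<'E'
from h import *
o=get_obs(); g=cv2.cvtColor(save('wrist','w9'),7).astype(int); print(o['tool_pos'],yaw(o),o['force'])
for r in (115,150,170): print(r,g[r,266:374])
for c in (275,280,285,358): print(c,g[60:110:2,c])
E
```

```text
[ 0.61726019 -0.00511849  0.04932346] -21.486976281763717 [ 0.09404488 -0.08804608 -1.31211334]
115 [163 121  81  69  67  67  68  67  69  68  68  68  67  69  67  67  70 101
 166 213 221 221 222 221 221 222 221 215 179 131 120 122 123 122 115 102
 126 155 160 168 211 226 228 229 228 228 228 225 214 185 141 121 120 122
 124 146 175 200 214 224 228 229 228 228 228 228 221 204 221 217 155 101
  85  84  84  85  88 125 193 223 228 228 228 229 228 228 228 224 202 145
 118 114 111 107 108 112 113 116 115 114 113 113 112 112 129 184 221 228]
150 [177 174 164 122  82  69  66  65  68  67  67  65  68  66  66  66  66  67
  66  67  67  68  67  67  67  69  69  66  67  68  67  67  66  66  67  66
  66  67  70 109 181 221 227 228 228 228 228 228 228 228 228 228 228 228
 228 228 229 229 228 228 228 228 228 228 228 226 209 138 103 108 108 110
 109 109 110 110 110 110 110 110 109 108 110 110 110 110 109 111 113 112
 110 109 110 109 110 113 113 113 111 110 111 110 112 146 211 223 220 209]
170 [160 160 157 148 111  72  61  56  59  59  58  58  58  55  57  57  57  56
  57  58  57  59  56  58  57  59  58  57  58  59  58  59  56  57  54  56
  56  58  57  72 138 210 226 228 228 229 229 228 227 228 229 228 228 228
 228 228 228 228 228 228 228 228 229 228 228 225 197 119  64  58  58  56
  56  58  59  58  56  57  57  58  57  56  57  58  58  58  57  58  58  56
  57  56  56  58  59  58  59  58  57  59  58  64  98 143 155 157 157 156]
275 [228 228 228 229 229 228 228 228 229 228 228 228 228 228 228 229 228 228
 228 221 131 108 105  78  68]
280 [228 228 228 228 228 228 228 228 228 228 228 228 228 228 228 228 228 228
 228 209 120 108 107 106  82]
285 [228 228 228 229 228 228 229 228 228 228 228 228 228 228 228 228 228 229
 228 221 125 109 108  83  68]
358 [228 228 228 229 228 228 228 228 228 228 228 228 228 228 229 228 228 228
 228 219 122 114 113 115 114]
```

Request:
{"name": "move_arm", "arguments": {"plan": [[[0,0,0],[0,0,0.08],-1],[[0,0,0],[0,0,0.05],-1],[[0,0,0],[0,0,0.025],-1],[[0,0,0],[0,0,0],-1]]}}

```text
time: 24.05
tool_pos: [0.6164, -0.0051, 0.0366]
orientation: [-2.597, -1.768, 0.0]
force: [0.3, -0.0, -1.8]
grip_width: 0.0159
finger_force: 30.0
```

Request:
{"name": "move_arm", "arguments": {"plan": [[[0,0,0],[0,0,0.012],-1],[[0,0,0],[0,0,0.008],-1],[[0,0,0],[0,0,0],-1]]}}

```text
time: 24.42
tool_pos: [0.6166, -0.0051, 0.0363]
orientation: [-2.596, -1.768, -0.001]
force: [-3.5, 0.9, 8.3]
grip_width: 0.0162
finger_force: 30.0
```

Request:
{"name": "move_arm", "arguments": {"plan": [[[0,0,0],[0,0,-0.01],0],[[0,0,0],[0,0,0],0],[[0,0,0],[0,0,0],0],[[0,0,0],[0,0,0],0],[[0,0,0],[0,0,-0.3],0],[[0,0,0],[0,0,-0.7],-1],[[0,0,0],[0,0,-0.7],-1],[[0,0,0],[0,0,-0.8],-1],[[0,0,0],[0,0,0],-1]]}}

```text
time: 25.55
tool_pos: [0.6195, -0.0057, 0.2283]
orientation: [2.594, 1.766, 0.012]
force: [0.2, 0.2, -0.5]
grip_width: 0.0073
finger_force: 0.0
```

```bash
python3 - <<'E'
from h import *
o=get_obs(); g=save('wrist','w10'); print(o['tool_pos'],yaw(o),o['joint_pos'].round(2))
for r in rect('wrist','clamp_bar',.056,o,n=1): print(*r)
for r in rect('wrist','jig',.02,o,n=1): print(*r)
grab_frame('top')
for r in rect('top','clamp_bar',.056,n=2): print(*r)
for r in rect('top','test_button',.06,n=3): print(*r)
for r in rect('top','tester',.05,n=3): print(*r)
for c in ('top','scene'):
    grab_frame(c)
    for r in recognise(c,'lamp_post')[:1]+recognise(c,'test_button')[:3]: print(c,r)
E
```

```text
[ 0.61945141 -0.0057409   0.22833014] -21.513499051688573 [-0.63  0.43  0.74  1.71 -0.32  1.12 -0.17]
clamp_bar 0.97 [318. 172.] c 615 -6 LxS 189 18 long axis deg 68.7 edge 309 323 106 248
jig 0.9 [325. 163.] c 617 -4 LxS 182 80 long axis deg 68.6 edge 287 345 108 234
clamp_bar 0.86 [302. 176.] c 618 -7 LxS 188 24 long axis deg 68.3 edge 262 329 156 186
test_button 0.65 [505. 242.] c 436 -515 LxS 30 28 long axis deg -47.3 edge 496 508 237 249
test_button 0.42 [428. 192.] c 561 -340 LxS 25 24 long axis deg -47.1 edge 422 432 187 197
tester 0.94 [494. 239.] c 452 -506 LxS 155 107 long axis deg 83.5 edge 464 528 212 260
tester 0.56 [424. 186.] c 574 -333 LxS 147 106 long axis deg -86.4 edge 393 453 166 210
top {'xy': [369.2, 210.9], 'p': 0.94}
scene {'xy': [319.8, 194.2], 'p': 0.69}
```

Request:
{"name": "move_arm", "arguments": {"plan": [[[0,0,0],[-0.554,0.114,-0.1],-1],[[0,0,0],[-0.554,0.114,-0.1],-1],[[0,0,0],[-0.554,0.114,0],-1],[[0,0,0],[-0.554,0.114,0],-1],[[0,0,0],[-0.554,0.114,0],-1],[[0,0,0],[-0.554,0.114,0],-1],[[0,0,0],[-0.554,0.114,0],-1],[[0,0,0],[-0.554,0.114,0],-1],[[0,0,0],[0,0,0.4],-1],[[0,0,0],[0,0,0.4],-1]]}}

```text
time: 27.45
tool_pos: [0.5583, -0.3404, 0.1779]
orientation: [2.597, 1.766, 0.001]
force: [-0.2, 1.0, -0.9]
grip_width: 0.0001
finger_force: 0.0
```

Request:
{"name": "move_arm", "arguments": {"plan": [[[0,0,0],[0,0,0],-1],[[0,0,0],[0,0,0],-1]]}}

```text
time: 27.7
tool_pos: [0.5589, -0.3398, 0.1796]
orientation: [2.596, 1.768, 0.001]
force: [-0.2, -0.9, 1.1]
grip_width: 0.0005
finger_force: 0.0
```

```bash
python3 - <<'E'
from h import *
o=get_obs(); g=save('wrist','w11'); print(o['tool_pos'],yaw(o),o['grip_width'],o['joint_pos'].round(2))
for z in (.055,.065): 
  for r in rect('wrist','test_button',z,o,n=2): print(z,*r)
for r in rect('wrist','tester',.05,o,n=2): print(*r)
cv2.imwrite('pics/w11c.png',cv2.resize(g[80:320,160:480,::-1],(640,480)))
E
```

```text
[ 0.55886287 -0.33981385  0.17956071] -21.479739112856613 0.00046808790789048133 [-0.05  0.55  0.74  1.67 -0.41  1.08  0.43]
0.055 test_button 0.71 [319. 191.] c 556 -340 LxS 28 28 long axis deg 68.5 edge 306 330 178 202
0.055 test_button 0.49 [142.  40.] c 470 -144 LxS 201 62 long axis deg -41.1 edge 60 260 0 102
0.065 test_button 0.71 [319. 191.] c 557 -338 LxS 27 27 long axis deg 68.5 edge 306 330 178 202
0.065 test_button 0.49 [142.  40.] c 474 -148 LxS 194 60 long axis deg -41.1 edge 60 260 0 102
tester 0.91 [334. 173.] c 575 -337 LxS 136 102 long axis deg -85.5 edge 266 394 106 238
tester 0.65 [317. 336.] c 479 -541 LxS 57 10 long axis deg 68.3 edge 316 323 324 358
```

View pics/w11c.png

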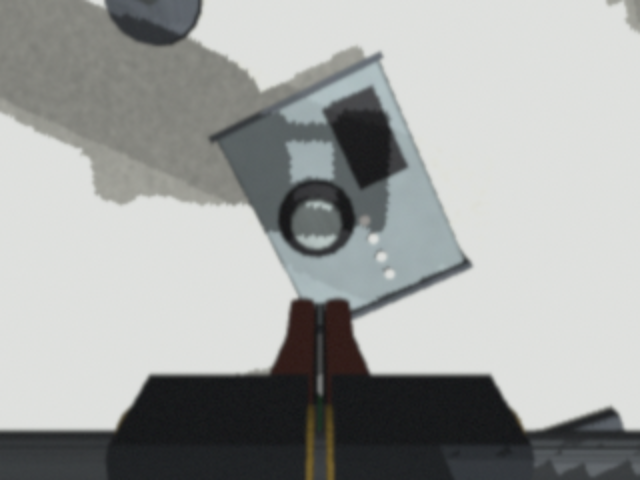

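Request:
{"name": "move_arm", "arguments": {"plan": [[[0,0,0],[0,-0.02,0.6],-1],[[0,0,0],[0,0,0.5],-1],[[0,0,0],[0,0,0.2],-1],[[0,0,0],[0,0,0],-1]]}}

```text
time: 28.4
tool_pos: [0.5569, -0.3389, 0.0809]
orientation: [-2.596, -1.768, 0.001]
force: [0.9, -0.3, 0.0]
grip_width: 0.0005
finger_force: 0.0
```

Request:
{"name": "move_arm", "arguments": {"plan": [[[0,0,0],[0,0,0.06],-1],[[0,0,0],[0,0,0.06],-1],[[0,0,0],[0,0,0.06],-1],[[0,0,0],[0,0,0],-1]]}}

```text
time: 28.9
tool_pos: [0.5568, -0.3386, 0.0672]
orientation: [-2.596, -1.768, 0.0]
force: [0.1, -0.3, 0.2]
grip_width: 0.0006
finger_force: 0.0
```

Request:
{"name": "move_arm", "arguments": {"plan": [[[0,0,0],[0,0,0.06],-1],[[0,0,0],[0,0,0.06],-1],[[0,0,0],[0,0,0],-1]]}}

```text
time: 29.28
tool_pos: [0.5566, -0.3387, 0.0579]
orientation: [-2.596, -1.768, 0.001]
force: [0.3, 0.5, 0.5]
grip_width: 0.0007
finger_force: 0.0
```

Request:
{"name": "move_arm", "arguments": {"plan": [[[0,0,0],[0,0,0.05],-1],[[0,0,0],[0,0,0],-1]]}}

```text
time: 29.52
tool_pos: [0.5568, -0.3387, 0.0544]
orientation: [-2.596, -1.768, 0.0]
force: [0.3, -0.3, 0.0]
grip_width: 0.0003
finger_force: 0.0
```

Request:
{"name": "move_arm", "arguments": {"plan": [[[0,0,0],[0,0,0.05],-1],[[0,0,0],[0,0,0],-1]]}}

```text
time: 29.78
tool_pos: [0.5568, -0.3388, 0.0507]
orientation: [-2.596, -1.768, 0.0]
force: [-0.4, -0.3, 0.1]
grip_width: 0.0003
finger_force: 0.0
```

Request:
{"name": "move_arm", "arguments": {"plan": [[[0,0,0],[0,0,0.05],-1],[[0,0,0],[0,0,0],-1]]}}

```text
time: 30.02
tool_pos: [0.5571, -0.339, 0.0472]
orientation: [2.596, 1.768, 0.0]
force: [0.4, 0.1, 2.7]
grip_width: 0.0003
finger_force: 1.2
```

Request:
{"name": "move_arm", "arguments": {"plan": [[[0,0,0],[0,0,0.05],-1],[[0,0,0],[0,0,0],-1]]}}

```text
time: 30.28
tool_pos: [0.5572, -0.3391, 0.0443]
orientation: [2.597, 1.768, 0.001]
force: [-2.1, 1.7, 8.0]
grip_width: 0.0006
finger_force: 4.5
```

Request:
{"name": "move_arm", "arguments": {"plan": [[[0,0,0],[0,0,0.04],-1],[[0,0,0],[0,0,0],-1]]}}

```text
time: 30.52
tool_pos: [0.5573, -0.3391, 0.0438]
orientation: [-2.597, -1.768, -0.004]
force: [-7.8, 8.0, 28.3]
grip_width: 0.0002
finger_force: 14.5
```

Request:
{"name": "move_arm", "arguments": {"plan": [[[0,0,0],[0,0,0],-1],[[0,0,0],[0,0,-0.2],-1],[[0,0,0],[0,0,-0.6],-1],[[0,0,0],[0,0,-0.6],-1],[[0,0,0],[0,0,-0.4],-1],[[0,0,0],[0,0,0],-1],[[0,0,0],[0,0,0],-1]]}}

```text
time: 31.4
tool_pos: [0.5565, -0.3382, 0.1743]
orientation: [-2.595, -1.768, 0.001]
force: [-0.9, 1.0, -0.3]
grip_width: 0.0003
finger_force: 0.0
```

```bash
python3 - <<'E'
from h import *
o=get_obs(); save('top','t12'); print(o['tool_pos'],o['force'])
for r in rect('top','clamp_bar',.056,n=1): print(*r)
grab_frame('wrist')
for r in rect('wrist','test_button',.065,o,n=1): print(*r)
E
```

```text
[ 0.55650315 -0.33821015  0.17428822] [-0.90058188  1.04728491 -0.27531607]
clamp_bar 0.81 [295. 171.] c 619 -7 LxS 188 23 long axis deg 68.7 edge 260 329 156 186
test_button 0.69 [321. 192.] c 556 -339 LxS 27 25 long axis deg 68.5 edge 309 332 181 205
```

```bash
python3 -c "
from station import *
print(job_done())"
```

```text
the job is handed in; nothing more can be done
None
```

I handed the job in at about 31.5 s of the 72 s limit; the hand-in gave no verdict. The long connector is on the bed between the ribs, the long bar lies in both saddles, and the button was pressed to its stop and released, with the connector gripped on the third try because the fingertips sit about 22 mm short of the stated TCP.

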